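# Swap two display trays in the counter rack

### The arm

A 6-joint arm with a two-finger parallel gripper is mounted at the origin on the work surface. World frame = base frame: x ahead of the robot, y to its left, z up, the work surface at z = 0. Lengths are in m, angles in rad, forces in N, time in s.
With the tool pointing down it reaches from about 0.35 to 0.775 m from the base axis. Payload 5.5 kg.
Tool frame: the origin (TCP) lies at the very end of the fingers, on their centre line; the grasp point (between the pads) lies 19 mm behind it (env.grip_depth is the distance from the TCP to the grasp point, in m); z points along the fingers, y is the direction in which the jaws open and shut (so a half turn about z gives the same grasp; the last joint's range is limited). The gripper opens to 85 mm and grips with 20 to 120 N. Pads are 22 mm wide; open, the fingers measure 114 mm over their backs; the gripper's body (76 mm by 85 mm) begins 54 mm behind the grasp point. The pads swing forward as they close: fully open they stand 13 mm farther back than shut.
Start: joints at [-0.14, 0.313, 0.046, 1.304, 0, 1.431], TCP at [0.575, -0, 0.231] pointing down, gripper open.
Joint ranges: [-2.76, 2.76], [-0.86, 1.69], [-1.03, 1.26], [-2.2, 2.34], [-1.47, 1.5], [-3.14, 3.14]. Speed limits (rad/s): [2.57, 2.57, 3.14, 3.14, 3.14, 3.14].

### API

Orientations are given as a unit quaternion [w, x, y, z].
In Python, from workcell import env gives the robot as it stands.
- The arm moves only by the tool step_arm, never from a script. Its argument "series" is a list of rows, each a list of 3 entries, a list of its own where there are three numbers: the shift along the world's x, y, z in cm, then the turn about the world's z in rad, then the closure in counts, from 0 (fully open) to 255 (shut). A call has 1 to 5 rows; each row is the pose to reach, as a shift and turn from the pose measured when the call began; what a row does not reach only later rows make up. A row lasts 1/8 s, in which the tool goes at most 62.5 mm and 10.7 degrees, less where a joint would pass 70% of its speed; a pose out of reach is approached as far as the arm can. A call with a gripper value outside its range is refused whole. The fingers move at their own pace and stop on an object; "newtons" is the grip in N (left out, the last holds). Time passes only in rows, so rows that repeat a pose let the fingers close. It gives the time, the measured TCP pose, the force and the opening at its end, in the units of the state.
- env.get_state(): the state, without advancing time (a new reading comes with each control period).
- env.read_camera(name): name is "scene" or "side" or "wrist"; returns a dict with "frame" (420x560x3 uint8, red, green, blue), "vertical_fov" (degrees; the focal length in pixels is half the picture's height over the tangent of half this angle, whatever the lens; pixels are square), "cx", "cy" (the principal point, pixels), "dist_coeffs" ([k1, k2, p1, p2, k3] as OpenCV has them; the pictures are not rectified), "camera_from_world" (4x4, takes a point from world to camera coordinates). Camera axes: x right, y down, z forward; pixel columns grow to the right and rows downward; lengths in m; the calibration is good to about 2 mm. A picture is of the moment at which its call begins. There is no depth.
- env.hand_in(): hands the job in, once; it reports no verdict.
The state is a dict: "clock": time; "joint_pos": joint angles; "qvel": joint speeds; "tau": joint torques, N m; "tcp_pos": TCP position; "orientation": TCP orientation; "wrist_force": force on the tool from outside, world axes, zero at the start; "ft_torque": the same for the moment, N m; "finger_gap": finger opening in m.
Only numpy, scipy, OpenCV 4.12 (cv2) and the standard library are available. Lean on these libraries where they do the work, as an engineer would, in place of code of your own. Each camera call takes 0.05 s, during which the arm holds its last target.

### The job

At the shop counter the tray of upright cartons and the tray of round tins stand behind each other's price tickets: swap these two trays, so that each ends in the bay where the other was, stock end still towards the customer, square and pushed fully home against the front lip. Slide them along the counter without lifting or tipping them, because the card walls will not bear the weight. Leave the tray of bars in its bay and do not disturb the can, the cups or the card terminal.

Things in the scene. Friction and masses are not known exactly. Their poses are not given: they have to be found in the camera images.
- rack: Grey steel display fixed to the counter: a lip 45 high, 6 thick, 352 wide on the customer side and four dividers 50 high, 4 thick, reaching 98 back from the lip's inner face towards the robot, make three bays 112 clear, 116 centre to centre, open above and at the rear. Origin: on the counter, middle of the lip's inner face; x points through the lip to the customer, y along it to the robot's left.
- bay0 (a point): Point on the counter at the middle of the lip's inner face in the right bay (seen from the robot); axes as the rack's. A tray that is home touches the lip, has the middle of its front bottom edge here and sticks out 17 behind the dividers.
- bay1 (a point): Point on the counter at the middle of the lip's inner face in the middle bay (seen from the robot); axes as the rack's. Bays have no floor: trays stand on the counter and slide in and out at the rear.
- bay2 (a point): Point on the counter at the middle of the lip's inner face in the left bay (seen from the robot); axes as the rack's. The tickets are in a channel on the lip's outer side.
- cartons: Open cardboard tray 115 long (x) x 100 wide (y), walls 38 high, 4 thick, floor 3 thick, about 0.4 kg, loose on the counter. Origin: centre of its underside; x to its front (customer end), z up. Stock, packed tight, moves with it and fills the half ahead of x = +7; the rear half is an empty pocket, x -53 to +7, 92 wide, open above. Stock: five upright white cartons with a grey band, tops 57 above the counter.
- tins: Open cardboard tray 115 long (x) x 100 wide (y), walls 38 high, 4 thick, floor 3 thick, about 0.4 kg, loose on the counter. Origin: centre of its underside; x to its front (customer end), z up. Stock, packed tight, moves with it and fills the half ahead of x = +7; the rear half is an empty pocket, x -53 to +7, 92 wide, open above. Stock: two stacks of three round steel tins, 44 diameter, tops 51 above the counter.
- bars: Open cardboard tray 115 long (x) x 100 wide (y), walls 38 high, 4 thick, floor 3 thick, about 0.4 kg, loose on the counter. Origin: centre of its underside; x to its front (customer end), z up. Stock, packed tight, moves with it and fills the half ahead of x = +7; the rear half is an empty pocket, x -53 to +7, 92 wide, open above. Stock: four brown bars lying flat, below the rim. This tray stays where it is.
- cartons_front (a point): Middle of the front bottom edge of the carton tray, 57.5 ahead of its origin.
- tins_front (a point): Middle of the front bottom edge of the tin tray, 57.5 ahead of its origin.
- bars_front (a point): Middle of the front bottom edge of the bar tray, 57.5 ahead of its origin.
- can: Slim drinks can, aluminium, 53 diameter x 133 high, standing to the right of the display; origin at the centre of its underside. Not part of the job.
- cups: Stack of paper cups, 81 diameter at the top, 56 at the foot, 109 high, standing to the left of the display; origin at the centre of its underside. Not part of the job.
- terminal: Black card payment terminal lying on the counter at the right, 165 long (its x) x 78 wide x 38 high; origin at the centre of its underside. Not part of the job.
Things that resemble listed ones, but are neither listed nor needed, are in the scene too. What is shaped like the tins but green or orange is not meant.

How it is judged:
At the end, for the whole second after the job is handed in: Carton and tin tray each at rest in the bay where the other began, flat, stock end to the lip: front edge within 8 mm of the lip and 12 mm of the bay's middle, square within 4 degrees; the bar tray within 15 mm of its start (((x of cartons_front in the frame of bay0 between -0.008 and 0.004 m and y of cartons_front in the frame of bay0 between -0.012 and 0.012 m) or (x of cartons_front in the frame of bay1 between -0.008 and 0.004 m and y of cartons_front in the frame of bay1 between -0.012 and 0.012 m) or (x of cartons_front in the frame of bay2 between -0.008 and 0.004 m and y of cartons_front in the frame of bay2 between -0.012 and 0.012 m)) and distance of each of cartons, tins from where it was at the start of the episode above 0.08 m and angle between the x axis of each of cartons, tins and the x axis of rack, either way round below 0.07 rad and height (world z) of each of cartons, tins below 0.005 m and angle between each of cartons, tins's own z axis and vertical below 0.06 rad and linear speed of each of cartons, tins below 0.01 m/s and ((x of tins_front in the frame of bay0 between -0.008 and 0.004 m and y of tins_front in the frame of bay0 between -0.012 and 0.012 m) or (x of tins_front in the frame of bay1 between -0.008 and 0.004 m and y of tins_front in the frame of bay1 between -0.012 and 0.012 m) or (x of tins_front in the frame of bay2 between -0.008 and 0.004 m and y of tins_front in the frame of bay2 between -0.012 and 0.012 m)) and distance of bars from where it was at the start of the episode below 0.015 m); the robot touches nothing.
It fails at once if the carton or tin tray is lifted (over 20 mm off the counter) or tipped (over 15 degrees) (height (world z) of any of cartons, tins above 0.02 m or angle between any of cartons, tins's own z axis and vertical above 0.26 rad).
It fails at once if the tray of bars is moved more than 20 mm (distance of bars from where it was at the start of the episode above 0.02 m).
It fails at once if the drinks can is moved more than 25 mm or knocked over (distance of can from where it was at the start of the episode above 0.025 m or angle between can's own z axis and vertical above 0.3 rad).
It fails at once if the stack of cups is moved more than 25 mm or knocked over (distance of cups from where it was at the start of the episode above 0.025 m or angle between cups's own z axis and vertical above 0.3 rad).
It fails at once if the card terminal is moved more than 25 mm or knocked over (distance of terminal from where it was at the start of the episode above 0.025 m or angle between terminal's own z axis and vertical above 0.3 rad).
It also fails if it takes over 72 s, if anything falls off the work surface, if the arm or the gripper's body presses on something with over 40 N, if the wrist force passes 120 N, or if a joint passes its speed limit or range.

## Working session

There is one attempt and no reset: what is moved stays moved. The work goes in short steps, Python scripts to look and compute and a tool call to move; the robot and the scene stay as the last step left them, time stands still between calls to the robot, and variables do not carry over. Pictures are saved under pics/ and viewed, and the job is handed in when it is done.

Besides the shell and the picture viewer there is one more tool, called after "Request:" in YAML: its name, and indented under it one key for each argument. step_arm: Moves the arm, as the interface text tells. Its arguments: {"type":"object","properties":{"series":{"type":"array"},"newtons":{"type":"number"}},"required":["series"]}

```bash
ls; mkdir -p pics; python3 - <<'E'
from workcell import env
import cv2
print(env.get_state())
for n in ["scene","side","wrist"]:
    c=env.read_camera(n); cv2.imwrite(f"pics/{n}0.png",c["frame"][:,:,::-1]); print(n,c["vertical_fov"],c["cx"],c["cy"],c["dist_coeffs"],c["camera_from_world"])
E
```

```text
pics
{'clock': 0.0, 'joint_pos': array([-1.39606580e-01,  3.13991336e-01,  4.49727576e-02,  1.30362645e+00,
       -4.56658233e-05,  1.43120488e+00]), 'qvel': array([-0.00011041, -0.00063511, -0.00022073, -0.00096991, -0.00027746,
       -0.00020547]), 'tau': array([-2.90074182e-03, -4.80629075e+01,  2.98531097e+01,  1.95313990e-02,
       -3.83516899e-04, -4.27451073e-05]), 'tcp_pos': array([5.74472492e-01, 4.68700647e-05, 2.30411509e-01]), 'orientation': array([-7.24461292e-04,  7.07111814e-01,  7.07101144e-01, -5.74542259e-04]), 'wrist_force': array([0.19492339, 0.50032657, 0.19460273]), 'ft_torque': array([ 0.01766346,  0.03345251, -0.0415835 ]), 'finger_gap': 0.08571426902453005}
scene 48.64090653267381 285.8415517535029 211.33383459517964 [0.02804571 0.         0.         0.         0.        ] [[ 0.45839563  0.8886759  -0.01134005 -0.21117633]
 [ 0.61223118 -0.3249981  -0.72079763 -0.32735619]
 [-0.64424097  0.32346776 -0.6930528   1.65309518]
 [ 0.          0.          0.          1.        ]]
side 55.69679308613172 286.31798883038147 213.64956846618682 [-0.10967442  0.          0.          0.          0.        ] [[ 0.93002765 -0.36715692  0.01563239 -0.52959715]
 [-0.19985021 -0.54101308 -0.81692395  0.13034178]
 [ 0.30839661  0.75663772 -0.57653351  1.09260301]
 [ 0.          0.          0.          1.        ]]
wrist 63.07554331183788 279.65144483779324 207.02256885829357 [-0.05141162  0.          0.          0.          0.        ] [[ 9.99998586e-01 -7.11722812e-05 -1.68035580e-03 -5.74860170e-01]
 [ 3.70841394e-04 -9.65183707e-01  2.61572694e-01 -3.43772055e-02]
 [-1.64046877e-03 -2.61572948e-01 -9.65182315e-01  3.78612215e-01]
 [ 0.00000000e+00  0.00000000e+00  0.00000000e+00  1.00000000e+00]]
```

View pics/scene0.png

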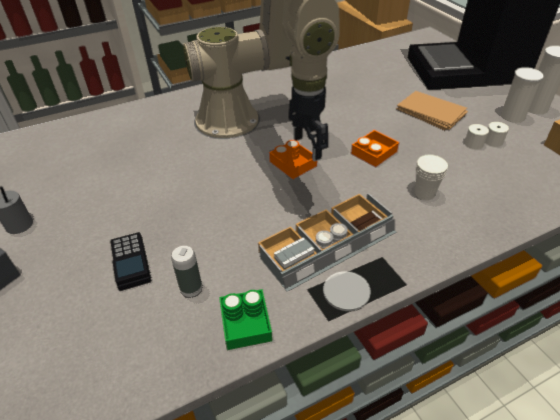

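View pics/side0.png

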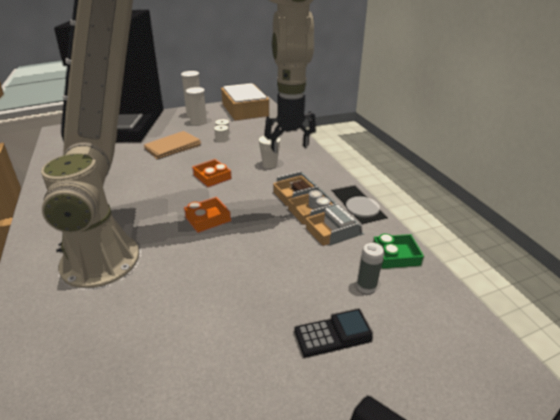

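View pics/wrist0.png

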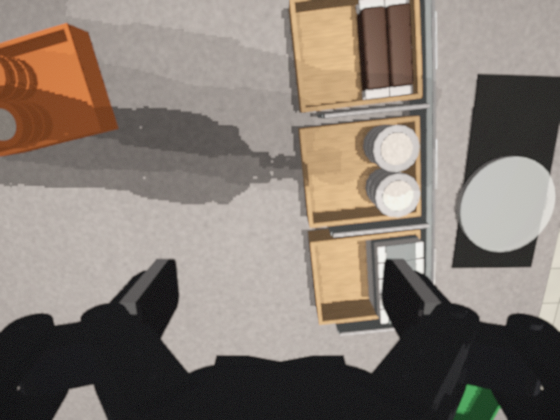

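Candidates: cartons tray at scene (290,250), the right bay; tins tray at scene (330,232), grey-white steel, the middle bay; bars at scene (365,212), the left bay. The lookalikes are the green tray with tins (245,315) and the orange trays (293,158) and (375,148). I'll check with a close crop and measure there.

```bash
cat > h.py <<'E'
import numpy as np, cv2
from workcell import env
def cam(n):
    c=env.read_camera(n); h=c["frame"].shape[0]; f=h/2/np.tan(np.radians(c["vertical_fov"])/2)
    c["K"]=np.array([[f,0,c["cx"]],[0,f,c["cy"]],[0,0,1]]); c["D"]=np.array(c["dist_coeffs"]); c["T"]=np.array(c["camera_from_world"]); return c
def p2w(c,uv,z):
    u=cv2.undistortPoints(np.array(uv,float).reshape(-1,1,2),c["K"],c["D"]).reshape(-1,2)
    R=c["T"][:3,:3];t=c["T"][:3,3];o=-R.T@t
    d=np.c_[u,np.ones(len(u))]@R
    return o+d*((z-o[2])/d[:,2])[:,None]
def w2p(c,p):
    return cv2.projectPoints(np.array(p,float).reshape(-1,1,3),cv2.Rodrigues(c["T"][:3,:3])[0],c["T"][:3,3],c["K"],c["D"])[0].reshape(-1,2)
def save(c,name,crop=None,s=1):
    im=c["frame"][:,:,::-1]
    if crop: x0,y0,x1,y1=crop; im=im[y0:y1,x0:x1]
    cv2.imwrite("pics/"+name,cv2.resize(im,None,fx=s,fy=s,interpolation=cv2.INTER_CUBIC))
E
python3 - <<'E'
from h import *
c=cam("wrist"); save(c,"w1.png",(270,90,450,340),2.4)
c=cam("scene"); save(c,"s1.png",(250,180,410,290),4.5)
E
```

```text
(no output)
```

View pics/w1.png

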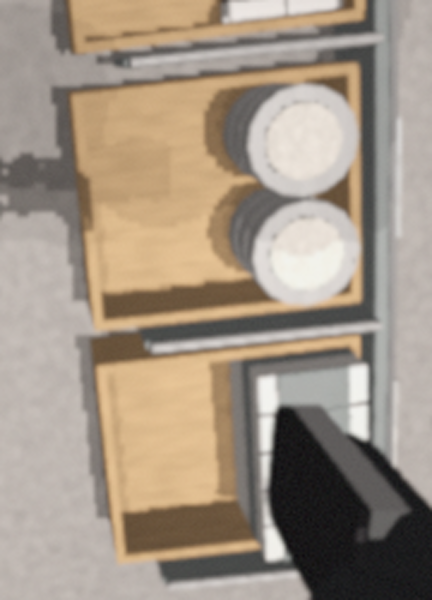

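View pics/s1.png

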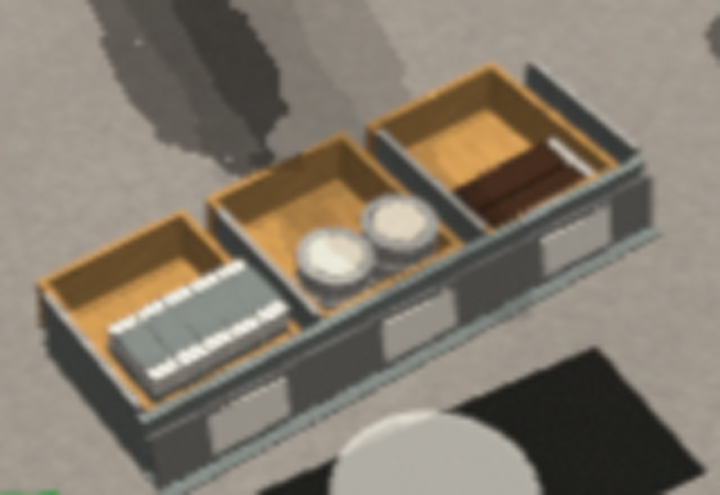

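```bash
python3 - <<'E'
from h import *
c=cam("wrist"); s=cam("scene")
W=lambda a:np.array(a)/2.4+[270,90]
S=lambda a:np.array(a)/4.5+[250,180]
np.set_printoptions(precision=4,suppress=True)
print("tins w RL RR FL FR\n",p2w(c,W([(70,92),(95,328),(360,62),(362,302)]),.038))
print("tins s\n",p2w(s,S([(345,136),(210,203),(462,240)]),.038))
print("cart w RL RR FL\n",p2w(c,W([(95,362),(120,562),(360,345)]),.038))
print("cart s RL RR\n",p2w(s,S([(182,214),(40,286),(150,410)]),.038))
print("div w 2r 2f 1r 1f\n",p2w(c,W([(118,62),(378,37),(145,345),(378,323)]),.05))
print("div s outer-left rear, lip outer corners left/right top\n",p2w(s,S([(528,66)]),.05),p2w(s,S([(640,158),(150,420)]),.045))
g=p2w(s,[(293,158),(375,148),(313,165),(270,160),(185,290),(430,190),(245,315)],.0);print("other\n",g)
E
```

```text
tins w RL RR FL FR
 [[ 0.5941  0.053   0.038 ]
 [ 0.6063 -0.0463  0.038 ]
 [ 0.71    0.0654  0.038 ]
 [ 0.7212 -0.0347  0.038 ]]
tins s
 [[ 0.602   0.0517  0.038 ]
 [ 0.6136 -0.0465  0.038 ]
 [ 0.7069  0.0664  0.038 ]]
cart w RL RR FL
 [[ 0.6066 -0.0619  0.038 ]
 [ 0.6209 -0.1623  0.038 ]
 [ 0.7224 -0.0543  0.038 ]]
cart s RL RR
 [[ 0.6139 -0.0651  0.038 ]
 [ 0.6264 -0.1614  0.038 ]
 [ 0.7337 -0.1471  0.038 ]]
div w 2r 2f 1r 1f
 [[ 0.6116  0.0647  0.05  ]
 [ 0.7113  0.0748  0.05  ]
 [ 0.6263 -0.0498  0.05  ]
 [ 0.7238 -0.0402  0.05  ]]
div s outer-left rear, lip outer corners left/right top
 [[0.6117 0.1754 0.05  ]] [[ 0.7052  0.1907  0.045 ]
 [ 0.7447 -0.1526  0.045 ]]
other
 [[ 0.3109  0.103   0.    ]
 [ 0.3901  0.364   0.    ]
 [ 0.3723  0.1415  0.    ]
 [ 0.2856  0.0336  0.    ]
 [ 0.6473 -0.3684  0.    ]
 [ 0.6369  0.3852  0.    ]
 [ 0.7789 -0.2692  0.    ]]
```

```bash
python3 - <<'E'
from h import *
np.set_printoptions(precision=3,suppress=True)
s=cam("scene");c=cam("wrist")
print("terminal",p2w(s,[(112,240),(142,235),(148,277),(120,287)],.038),"orange",p2w(c,[(115,127),(88,28)],.0),p2w(c,[(115,127),(88,28)],.04))
e=cam("side");print("term side",p2w(e,[(297,328),(362,311),(371,345),(305,355)],.03), "orange side", p2w(e,[(185,208),(190,225),(230,217)],0.03), "can foot", p2w(e,[(368,288)],0))
E
```

```text
terminal [[ 0.44  -0.486  0.038]
 [ 0.459 -0.414  0.038]
 [ 0.6   -0.437  0.038]
 [ 0.599 -0.502  0.038]] orange [[0.398 0.054 0.   ]
 [0.38  0.154 0.   ]] [[0.417 0.055 0.04 ]
 [0.401 0.144 0.04 ]]
term side [[ 0.424 -0.433  0.03 ]
 [ 0.585 -0.442  0.03 ]
 [ 0.555 -0.533  0.03 ]
 [ 0.412 -0.504  0.03 ]] orange side [[0.273 0.128 0.03 ]
 [0.271 0.033 0.03 ]
 [0.395 0.031 0.03 ]] can foot [[ 0.656 -0.358  0.   ]]
```

Request:
step_arm:
  series:
    - [[2,-5.6,-3],0.06,100]
    - [[4.1,-11.2,-6],0.113,140]
    - [[4.1,-11.2,-10],0.113,140]
    - [[4.1,-11.2,-10],0.113,140]
  newtons: 40

```text
clock: 1.0
tcp_pos: [0.6132, -0.1121, 0.1274]
orientation: [-0.004, 0.667, 0.745, -0.002]
wrist_force: [-0.1, 0.9, 0.6]
finger_gap: 0.0387
```

```bash
python3 - <<'E'
from h import *
np.set_printoptions(precision=4,suppress=True)
print(env.get_state()["tcp_pos"])
c=cam("wrist"); save(c,"w2.png")
for p in [(.6138,-.112),(.6002,.0034)]: print(w2p(c,[(*p,.038)]))
E
```

```text
[ 0.6132 -0.1121  0.1274]
[[280.492 211.025]]
[[279.4569  32.4145]]
```

View pics/w2.png

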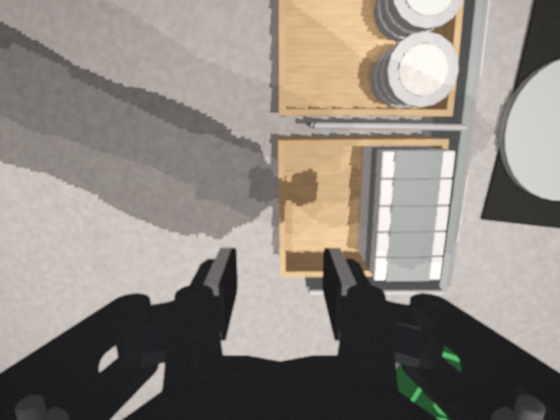

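Close crop confirms the choice: white cartons with a grey band at (415,215), rear rim from (278,140) to (282,277), on the grip line. Descending onto the rear wall.

Request:
step_arm:
  series:
    - [[0.25,0,-5],0,140]
    - [[0.25,0,-9],0,140]
    - [[0.25,0,-11.5],0,140]
    - [[0.25,0,-11.5],0,140]
    - [[0.25,0,-11.5],0,140]

```text
clock: 1.68
tcp_pos: [0.6188, -0.1116, 0.0178]
orientation: [-0.0, 0.666, 0.746, 0.0]
wrist_force: [0.4, 0.8, -0.4]
finger_gap: 0.0386
```

Request:
step_arm:
  series:
    - [[0,0,0],0,200]
    - [[0,0,0],0,255]
    - [[0,0,0],0,255]
    - [[0,0,0],0,255]
    - [[0,0,0],0,255]

```text
clock: 2.3
tcp_pos: [0.6166, -0.1119, 0.0196]
orientation: [-0.001, 0.666, 0.746, -0.002]
wrist_force: [-9.9, 0.7, 12.1]
finger_gap: 0.0028
```

```bash
python3 - <<'E'
from h import *
print({k:v for k,v in env.get_state().items() if k in("tcp_pos","wrist_force","finger_gap")})
c=cam("wrist"); save(c,"w3.png")
c=cam("side"); save(c,"d3.png",(250,150,430,290),4.4)
E
```

```text
{'tcp_pos': array([ 0.6165751 , -0.11188195,  0.01958134]), 'wrist_force': array([-9.86530878,  0.68245893, 12.11961709]), 'finger_gap': 0.0027879910175557772}
```

View pics/w3.png

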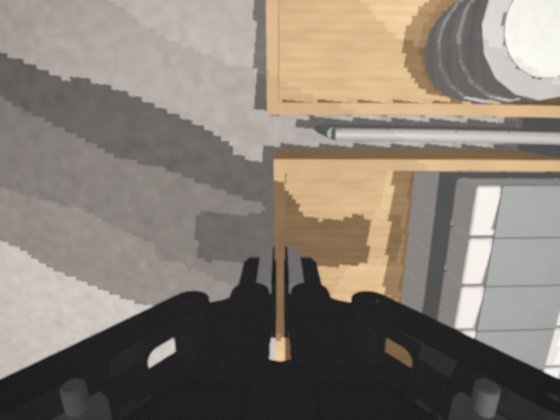

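View pics/d3.png

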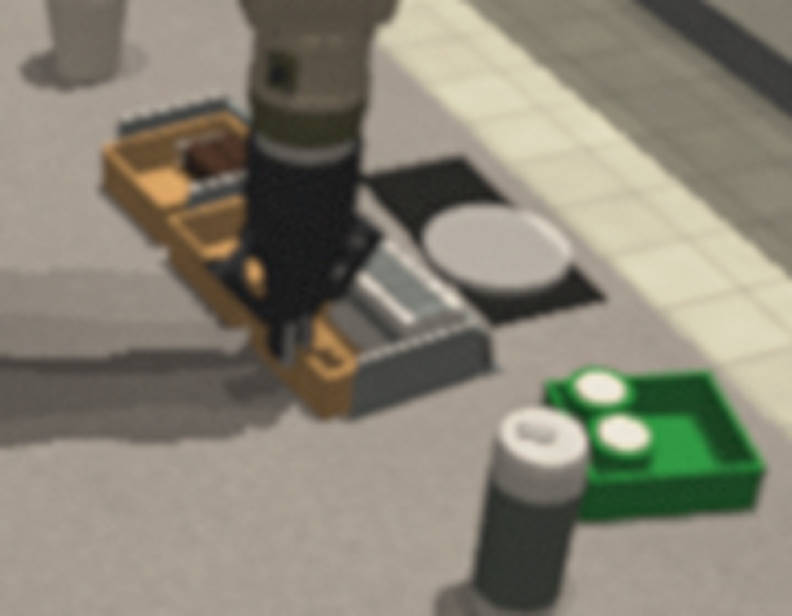

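Rear wall (column 280) is held between the pads. Pulling straight out.

Request:
step_arm:
  series:
    - [[-1,-0.11,0],0,255]
    - [[-2.5,-0.28,0],0,255]
    - [[-4,-0.45,0],0,255]
    - [[-5.5,-0.62,0],0,255]
    - [[-6,-0.68,0],0,255]

```text
clock: 3.02
tcp_pos: [0.5562, -0.1188, 0.0199]
orientation: [-0.001, 0.666, 0.746, -0.001]
wrist_force: [2.6, 0.5, -1.2]
finger_gap: 0.003
```

Request:
step_arm:
  series:
    - [[-1.5,-0.17,0],0,255]
    - [[-3,-0.34,0],0,255]
    - [[-4.5,-0.51,0],0,255]
    - [[-6,-0.68,0],0,255]
    - [[-6.5,-0.73,0],0,255]

```text
clock: 3.65
tcp_pos: [0.4902, -0.1261, 0.02]
orientation: [-0.001, 0.666, 0.746, -0.001]
wrist_force: [1.9, 0.2, -2.3]
finger_gap: 0.0034
```

```bash
python3 - <<'E'
from h import *
print({k:v for k,v in env.get_state().items() if k in("tcp_pos","wrist_force","finger_gap")})
c=cam("scene"); save(c,"s4.png",(200,100,420,290),3.6)
E
```

```text
{'tcp_pos': array([ 0.49016002, -0.12610636,  0.01997678]), 'wrist_force': array([ 1.87922383,  0.16259827, -2.31895928]), 'finger_gap': 0.003369786170713491}
```

View pics/s4.png

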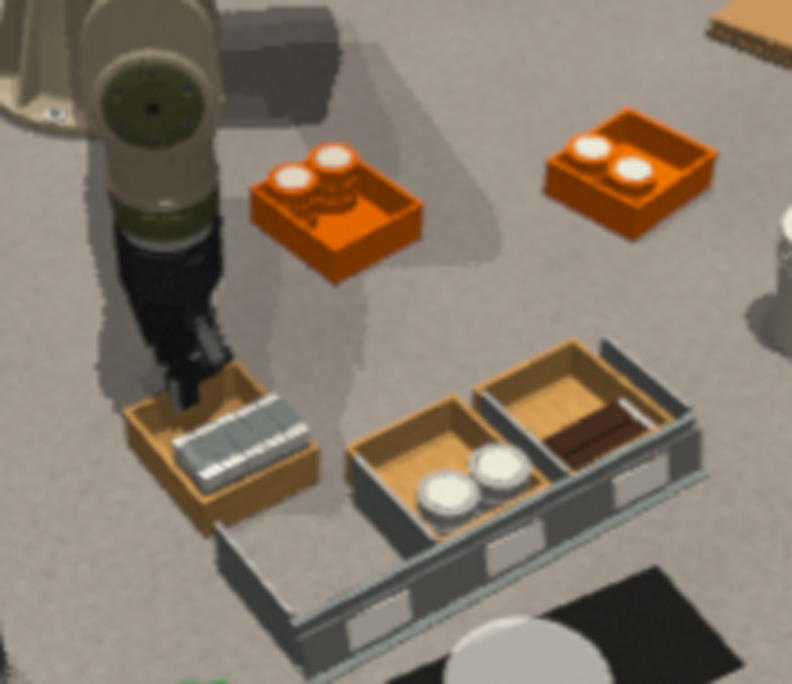

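Request:
step_arm:
  series:
    - [[0.17,-1.5,0],0,255]
    - [[0.4,-3.5,0],0,255]
    - [[0.62,-5.5,0],0,255]
    - [[0.8,-7,0],0,255]
    - [[0.8,-7,0],0,255]

```text
clock: 4.32
tcp_pos: [0.4983, -0.1986, 0.02]
orientation: [-0.0, 0.668, 0.744, -0.002]
wrist_force: [-0.5, -1.3, -2.1]
finger_gap: 0.0031
```

Request:
step_arm:
  series:
    - [[0.17,-1.5,0],0,255]
    - [[0.4,-3.5,0],0,255]
    - [[0.6,-5.2,0],0,255]
    - [[0.7,-6,0],0,255]
    - [[0.7,-6,0],0,255]

```text
clock: 4.95
tcp_pos: [0.5054, -0.26, 0.02]
orientation: [0.0, 0.668, 0.744, -0.002]
wrist_force: [-0.1, -2.0, -1.1]
finger_gap: 0.0032
```

```bash
python3 - <<'E'
from h import *
print({k:v for k,v in env.get_state().items() if k in("tcp_pos","wrist_force","finger_gap")})
c=cam("scene"); save(c,"s5.png",(100,100,420,340),2.5)
E
```

```text
{'tcp_pos': array([ 0.50543514, -0.2600323 ,  0.01998275]), 'wrist_force': array([-0.12360529, -1.97145852, -1.10109451]), 'finger_gap': 0.0031969399030476217}
```

View pics/s5.png

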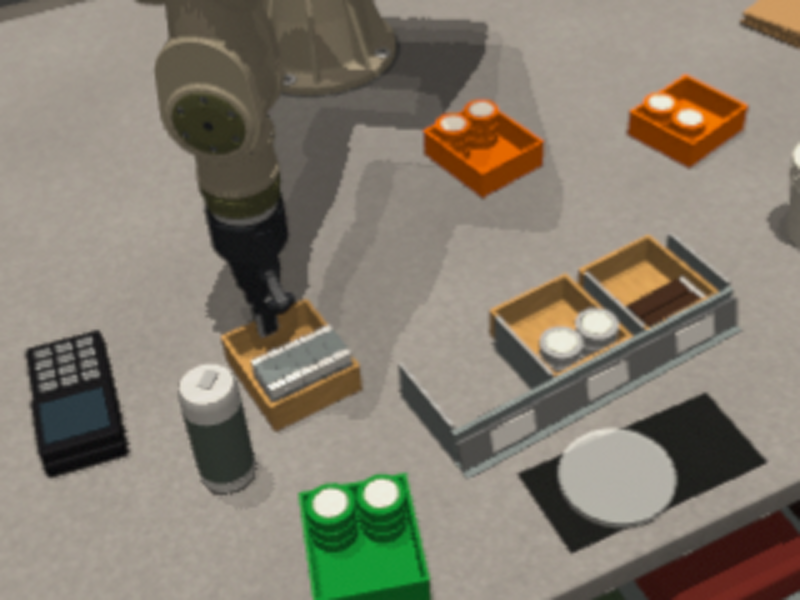

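Request:
step_arm:
  series:
    - [[0,0,0],0,140]
    - [[0,0,0],0,140]
    - [[0,0,2],0,140]
    - [[0,0,6],0,140]
    - [[0,0,11],0,140]

```text
clock: 5.62
tcp_pos: [0.5048, -0.2587, 0.1304]
orientation: [-0.001, 0.668, 0.744, -0.002]
wrist_force: [0.2, -0.4, 0.1]
finger_gap: 0.0381
```

Request:
step_arm:
  series:
    - [[2,5,1],0,140]
    - [[4,10,1],0,140]
    - [[6,15.5,1],0,140]
    - [[8,21,1],0,140]
    - [[9.7,26.2,1],0,140]

```text
clock: 6.25
tcp_pos: [0.6023, 0.0056, 0.1408]
orientation: [-0.001, 0.668, 0.744, -0.002]
wrist_force: [0.2, -0.1, -0.1]
finger_gap: 0.0382
```

```bash
python3 - <<'E'
from h import *
s=env.get_state();print({k:v for k,v in s.items() if k in("tcp_pos","wrist_force","finger_gap","orientation")})
from scipy.spatial.transform import Rotation as R
q=s["orientation"];print(R.from_quat([*q[1:],q[0]]).as_matrix())
c=cam("wrist"); save(c,"w6.png"); print(w2p(c,[(.6002,.0034,.038)]))
E
```

```text
{'tcp_pos': array([0.60231542, 0.00560214, 0.14083674]), 'orientation': array([-5.78141446e-04,  6.67618968e-01,  7.44499619e-01, -2.21265402e-03]), 'wrist_force': array([ 0.20242925, -0.09348226, -0.10286377]), 'finger_gap': 0.03818226363616062}
[[-0.10856916  0.99408158 -0.00381527]
 [ 0.99408669  0.10856003 -0.00252268]
 [-0.00209357 -0.0040666  -0.99998954]]
[[276.19354078 208.03611838]]
```

View pics/w6.png

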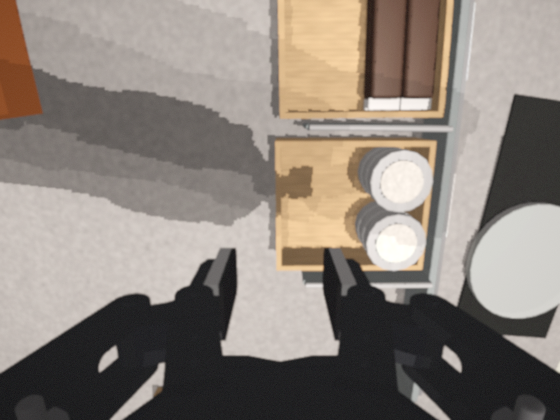

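Request:
step_arm:
  series:
    - [[0.1,-0.2,-5],0,140]
    - [[0.1,-0.2,-9],0,140]
    - [[0.1,-0.2,-12.1],0,140]
    - [[0.1,-0.2,-12.2],0,140]
    - [[0.1,-0.2,-12.2],0,140]

```text
clock: 6.92
tcp_pos: [0.6054, 0.0097, 0.02]
orientation: [-0.001, 0.665, 0.746, 0.0]
wrist_force: [0.5, 0.0, 0.5]
finger_gap: 0.0385
```

Request:
step_arm:
  series:
    - [[0,0,0],0,200]
    - [[0,0,0],0,255]
    - [[0,0,0],0,255]
    - [[0,0,0],0,255]
    - [[0,0,0],0,255]

```text
clock: 7.55
tcp_pos: [0.6039, 0.0094, 0.0215]
orientation: [-0.001, 0.666, 0.746, -0.001]
wrist_force: [-6.6, -0.8, 8.7]
finger_gap: 0.0031
```

Request:
step_arm:
  series:
    - [[-1,-0.11,0],0,255]
    - [[-2.5,-0.28,0],0,255]
    - [[-4,-0.45,0],0,255]
    - [[-5.5,-0.62,0],0,255]
    - [[-6,-0.67,0],0,255]

```text
clock: 8.18
tcp_pos: [0.5435, 0.0026, 0.0219]
orientation: [-0.001, 0.666, 0.746, -0.0]
wrist_force: [1.9, 1.3, -3.0]
finger_gap: 0.003
```

```bash
python3 - <<'E'
from h import *
c=cam("scene"); save(c,"s7.png",(100,100,420,340),2.5)
E
```

```text
(no output)
```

View pics/s7.png

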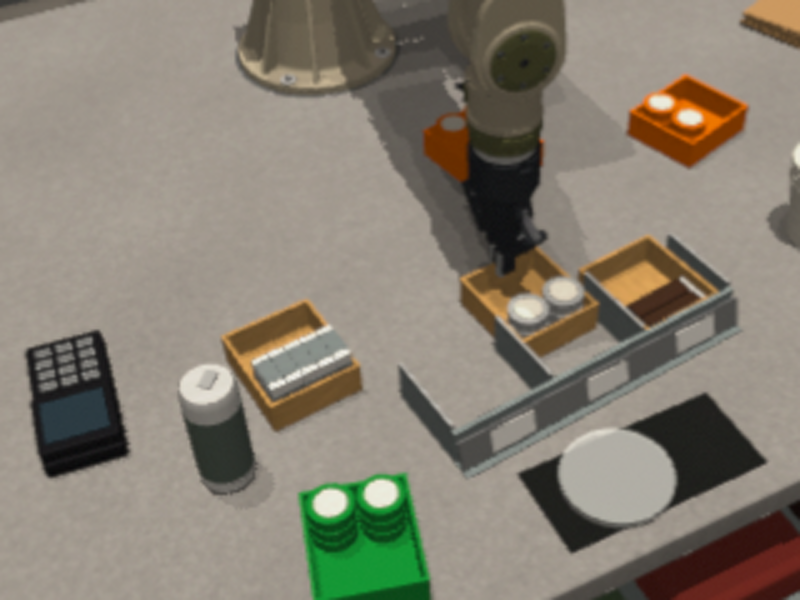

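Request:
step_arm:
  series:
    - [[-1.5,-0.17,0],0,255]
    - [[-3,-0.34,0],0,255]
    - [[-4.5,-0.51,0],0,255]
    - [[-5.8,-0.66,0],0,255]
    - [[-6,-0.68,0],0,255]

```text
clock: 8.85
tcp_pos: [0.482, -0.0042, 0.0219]
orientation: [-0.002, 0.666, 0.746, -0.001]
wrist_force: [1.0, 0.4, -2.0]
finger_gap: 0.003
```

Request:
step_arm:
  series:
    - [[0.17,-1.5,0],0,255]
    - [[0.4,-3.5,0],0,255]
    - [[0.62,-5.5,0],0,255]
    - [[0.68,-6,0],0,255]
    - [[0.68,-6,0],0,255]

```text
clock: 9.48
tcp_pos: [0.4892, -0.0649, 0.0219]
orientation: [-0.001, 0.666, 0.746, -0.001]
wrist_force: [0.3, -1.5, -1.6]
finger_gap: 0.0028
```

Request:
step_arm:
  series:
    - [[0.17,-1.5,0],0,255]
    - [[0.4,-3.5,0],0,255]
    - [[0.62,-5.2,0],0,255]
    - [[0.62,-5.5,0],0,255]
    - [[0.62,-5.5,0],0,255]

```text
clock: 10.1
tcp_pos: [0.4958, -0.1209, 0.0219]
orientation: [-0.001, 0.667, 0.745, -0.001]
wrist_force: [1.9, -1.3, -2.2]
finger_gap: 0.0032
```

```bash
python3 - <<'E'
from h import *
print({k:v for k,v in env.get_state().items() if k in("tcp_pos","wrist_force","orientation")})
c=cam("scene"); save(c,"s8.png",(200,140,420,290),3.6)
c=cam("wrist"); save(c,"w8.png")
E
```

```text
{'tcp_pos': array([ 0.49578117, -0.12094468,  0.02194708]), 'orientation': array([-6.64128900e-04,  6.66958950e-01,  7.45093363e-01, -1.09457058e-03]), 'wrist_force': array([ 1.86085741, -1.26418095, -2.24053742])}
```

View pics/s8.png

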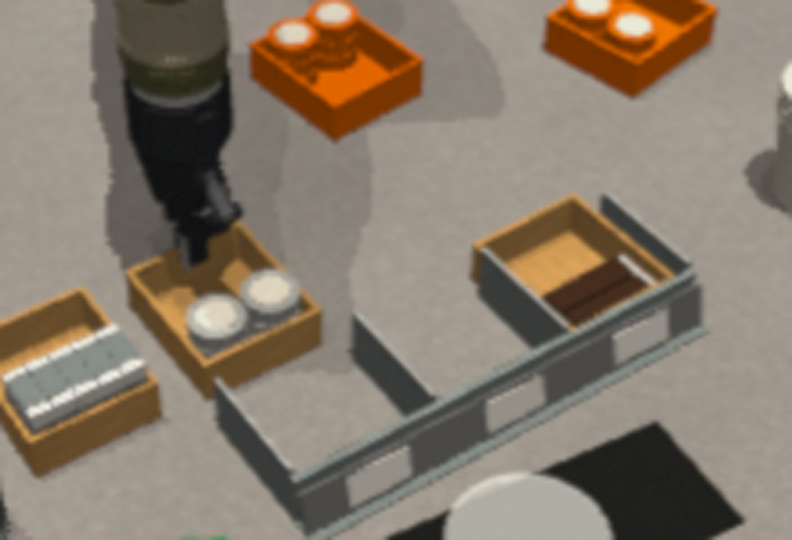

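View pics/w8.png

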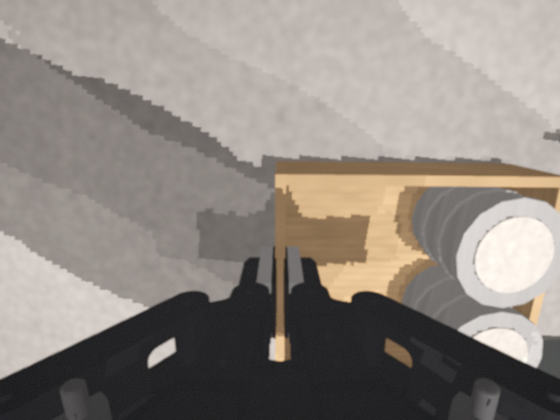

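```bash
cat >> h.py <<'E'
a=.1127
ex=np.array([np.cos(a),np.sin(a)]);ey=np.array([-np.sin(a),np.cos(a)])
O=np.array([.7155,.0165])   # approx bay1
def rf(P): d=np.array(P)[:,:2]-O; return np.c_[d@ex,d@ey]*1000
E
python3 - <<'E'
from h import *
np.set_printoptions(precision=1,suppress=True)
s=cam("scene");c=cam("wrist")
S=lambda a:np.array(a)/3.6+[200,140]
print("dividers rear ends right, mid, left1; front mid\n",rf(p2w(s,S([(218,383),(354,318),(480,253),(602,198)]),.05)))
print("lip top-inner ends?\n",rf(p2w(s,S([(297,475),(692,265)]),.045)))
print("tins RL RR FR FL\n",rf(p2w(s,S([(238,226),(130,276),(212,378),(320,313)]),.038)))
print("tins w RL, left wall far\n",rf(p2w(c,[(274,166),(557,178)],.038)))
print("tcp",rf([env.get_state()["tcp_pos"]]))
E
```

```text
dividers rear ends right, mid, left1; front mid
 [[ -88.6 -173.4]
 [ -86.7  -61. ]
 [ -89.    54.1]
 [ -84.4  168.4]]
lip top-inner ends?
 [[   5.5 -170.6]
 [   5.1  178.2]]
tins RL RR FR FL
 [[-226.6  -71.6]
 [-225.6 -166.7]
 [-104.4 -169.3]
 [-114.3  -71.7]]
tins w RL, left wall far
 [[-235.3  -64.1]
 [-125.3  -68.3]]
tcp [[-233.9 -111.1]]
```

Request:
step_arm:
  series:
    - [[0,0,0],0.02,255]
    - [[0,0,0],0.035,255]
    - [[0,0,0],0.035,255]

```text
clock: 10.68
tcp_pos: [0.4955, -0.1201, 0.022]
orientation: [-0.001, 0.653, 0.757, -0.001]
wrist_force: [0.5, -1.5, -1.7]
finger_gap: 0.0028
```

```bash
python3 - <<'E'
from h import *
np.set_printoptions(precision=3,suppress=True)
print({k:v for k,v in env.get_state().items() if k in("tcp_pos","wrist_force","orientation")})
s=cam("scene"); save(s,"s9.png",(220,190,340,290),6)
c=cam("wrist"); save(c,"w9.png")
E
```

```text
{'tcp_pos': array([ 0.496, -0.12 ,  0.022]), 'orientation': array([-0.001,  0.653,  0.757, -0.001]), 'wrist_force': array([ 0.513, -1.52 , -1.708])}
```

View pics/s9.png

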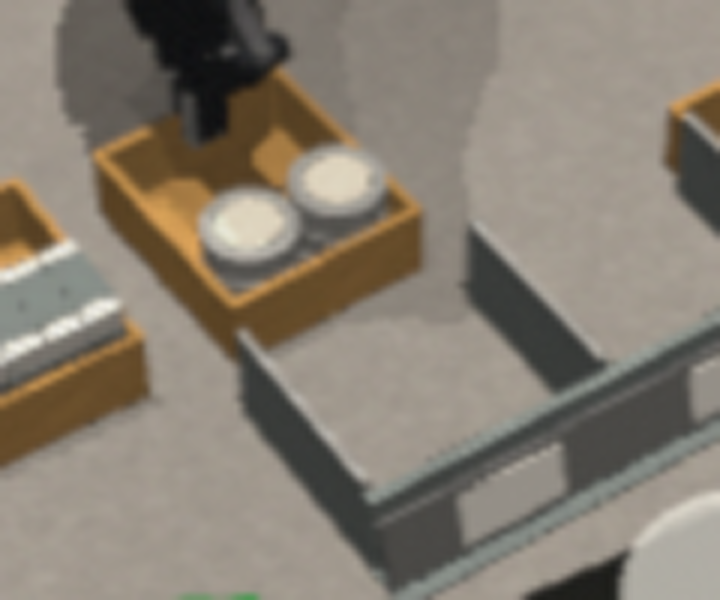

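View pics/w9.png

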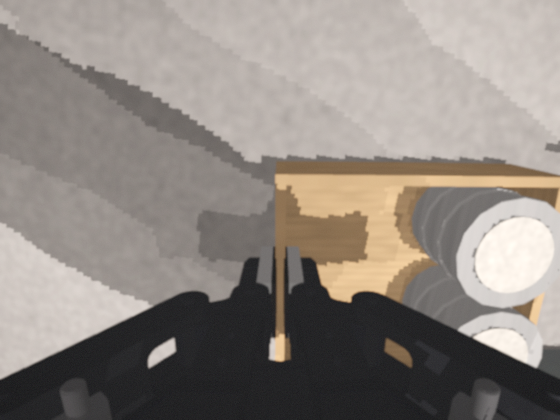

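```bash
python3 - <<'E'
from h import *
np.set_printoptions(precision=1,suppress=True)
s=cam("scene");c=cam("wrist")
S=lambda a:np.array(a)/6+[220,190]
print("div R rear,front, M rear, front\n",rf(p2w(s,S([(240,333),(370,495),(472,224),(605,362)]),.05)))
print("tins RL FL RR FR\n",rf(p2w(s,S([(280,72),(420,212),(98,155),(236,303)]),.038)))
print("tins w RL, left wall far\n",rf(p2w(c,[(276,176),(557,179)],.038)))
print("tcp",rf([env.get_state()["tcp_pos"]]))
E
```

```text
div R rear,front, M rear, front
 [[ -91.8 -173. ]
 [   9.1 -175.3]
 [ -89.2  -58.2]
 [   5.6  -58.3]]
tins RL FL RR FR
 [[-228.4  -68.7]
 [-117.5  -66. ]
 [-228.  -164.6]
 [-116.9 -160.4]]
tins w RL, left wall far
 [[-236.1  -67.7]
 [-126.8  -64.6]]
tcp [[-233.9 -111. ]]
```

Request:
step_arm:
  series:
    - [[0,0,0],-0.02,255]
    - [[0,0.1,0],-0.033,255]
    - [[1,0.21,0],-0.033,255]
    - [[2.5,0.38,0],-0.033,255]
    - [[3.5,0.5,0],-0.033,255]

```text
clock: 11.5
tcp_pos: [0.5319, -0.1152, 0.022]
orientation: [-0.001, 0.666, 0.746, -0.001]
wrist_force: [-2.5, -0.8, -1.0]
finger_gap: 0.0027
```

```bash
python3 - <<'E'
from h import *
np.set_printoptions(precision=3,suppress=True)
print({k:v for k,v in env.get_state().items() if k in("tcp_pos","wrist_force","orientation")},rf([env.get_state()["tcp_pos"]]))
s=cam("scene"); save(s,"s10.png",(220,190,340,290),6)
E
```

```text
{'tcp_pos': array([ 0.532, -0.115,  0.022]), 'orientation': array([-0.001,  0.666,  0.746, -0.001]), 'wrist_force': array([-2.483, -0.802, -1.01 ])} [[-197.224 -110.179]]
```

View pics/s10.png

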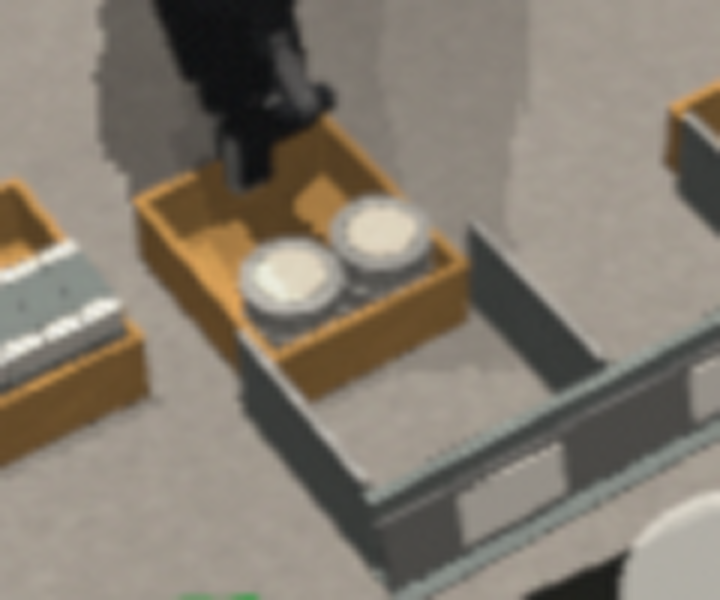

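Request:
step_arm:
  series:
    - [[1.2,0.14,0],0,255]
    - [[2.5,0.28,0],0,255]
    - [[4,0.45,0],0,255]
    - [[5.5,0.62,0],0,255]
    - [[6,0.68,0],0,255]

```text
clock: 12.18
tcp_pos: [0.5948, -0.1083, 0.022]
orientation: [0.001, 0.665, 0.747, -0.0]
wrist_force: [-2.0, -0.5, -2.3]
finger_gap: 0.0031
```

Request:
step_arm:
  series:
    - [[0.8,0.09,0],0,255]
    - [[1.5,0.17,0],0,255]
    - [[2,0.23,0],0,255]
    - [[2.4,0.27,0],0,255]
    - [[2.4,0.27,0],0,255]

```text
clock: 12.8
tcp_pos: [0.6161, -0.1053, 0.0215]
orientation: [-0.002, 0.666, 0.746, -0.002]
wrist_force: [-8.8, -0.7, 2.1]
finger_gap: 0.0029
```

```bash
python3 - <<'E'
from h import *
np.set_printoptions(precision=3,suppress=True)
print(rf([env.get_state()["tcp_pos"]]))
s=cam("scene"); save(s,"s11.png",(220,190,340,290),6)
c=cam("wrist"); save(c,"w11.png")
E
```

```text
[[-112.452 -109.884]]
```

View pics/s11.png

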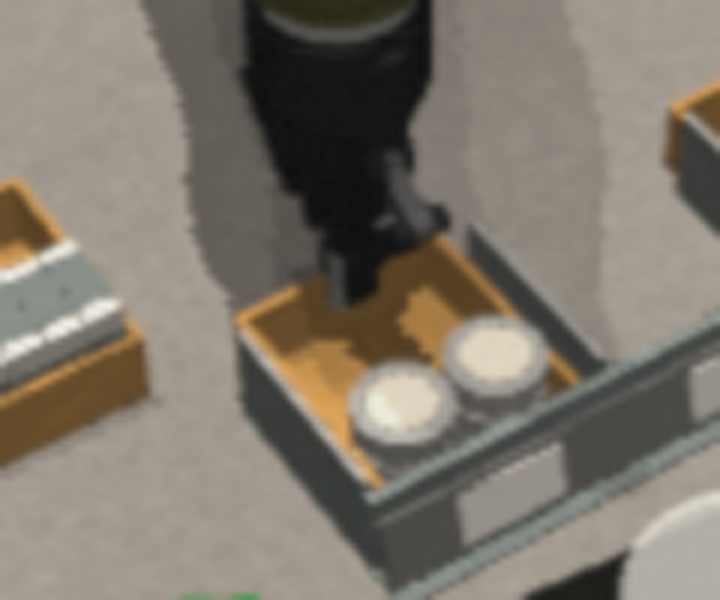

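View pics/w11.png

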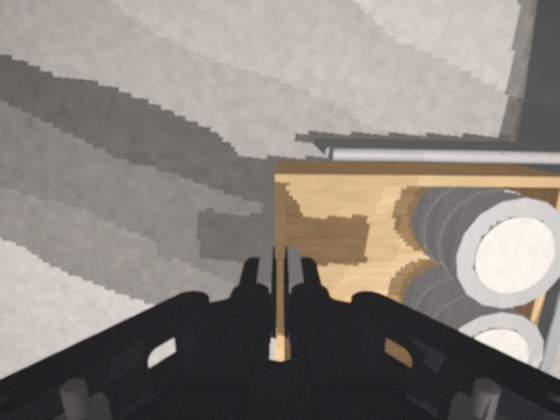

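Request:
step_arm:
  series:
    - [[0.25,0.03,0],0,255]
    - [[0.25,0.03,0],0,255]
    - [[0.25,0.03,0],0,255]

```text
clock: 13.28
tcp_pos: [0.6161, -0.1052, 0.0216]
orientation: [-0.003, 0.666, 0.746, -0.004]
wrist_force: [-8.7, -1.2, 3.3]
finger_gap: 0.0031
```

Request:
step_arm:
  series:
    - [[0,0,0],0,140]
    - [[0,0,0],0,140]
    - [[0,0,2],0,140]
    - [[0,0,6],0,140]
    - [[0,0,11],0,140]

```text
clock: 13.9
tcp_pos: [0.6162, -0.105, 0.1321]
orientation: [-0.003, 0.666, 0.746, -0.003]
wrist_force: [0.6, -0.7, -0.6]
finger_gap: 0.0384
```

```bash
python3 - <<'E'
from h import *
np.set_printoptions(precision=3,suppress=True)
print(rf([env.get_state()["tcp_pos"]]))
c=cam("wrist"); save(c,"w12.png",(240,0,500,330),1.8)
E
```

```text
[[-112.299 -109.604]]
```

View pics/w12.png

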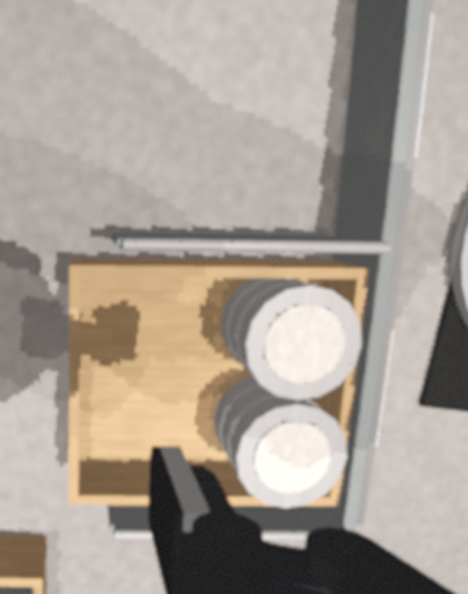

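Tins are home: front rim against the lip, gaps both sides. Back to the cartons.

Request:
step_arm:
  series:
    - [[-3.5,-5,0],0,140]
    - [[-7,-10,0],0,140]
    - [[-11.1,-15.5,0],0,140]
    - [[-11.1,-15.5,-2],0,140]
    - [[-11.1,-15.5,-2],0,140]

```text
clock: 14.58
tcp_pos: [0.5082, -0.2617, 0.1198]
orientation: [0.001, 0.667, 0.745, -0.001]
wrist_force: [-0.3, -0.0, 0.8]
finger_gap: 0.0383
```

```bash
python3 - <<'E'
from h import *
np.set_printoptions(precision=3,suppress=True)
print(env.get_state()["tcp_pos"])
c=cam("wrist"); save(c,"w13.png")
E
```

```text
[ 0.508 -0.262  0.12 ]
```

View pics/w13.png

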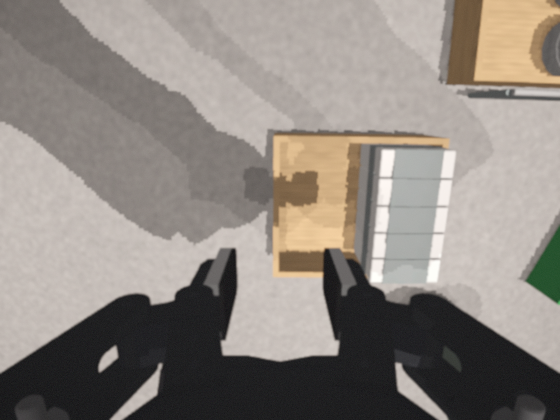

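Request:
step_arm:
  series:
    - [[-0.3,0.15,-4],0,140]
    - [[-0.3,0.15,-8],0,140]
    - [[-0.3,0.15,-10.1],0,140]
    - [[-0.3,0.15,-10.1],0,140]
    - [[-0.3,0.15,-10.1],0,140]

```text
clock: 15.25
tcp_pos: [0.5076, -0.2598, 0.0209]
orientation: [0.003, 0.666, 0.746, -0.001]
wrist_force: [-0.6, -0.4, -0.1]
finger_gap: 0.0385
```

Request:
step_arm:
  series:
    - [[0,0,0],0,200]
    - [[0,0,0],0,255]
    - [[0,0,0],0,255]
    - [[0,0,0],0,255]
    - [[0,0,0],0,255]

```text
clock: 15.88
tcp_pos: [0.508, -0.2605, 0.0224]
orientation: [0.004, 0.666, 0.746, -0.001]
wrist_force: [-2.2, -0.2, 7.1]
finger_gap: 0.0025
```

```bash
python3 - <<'E'
from h import *
np.set_printoptions(precision=1,suppress=True)
c=cam("wrist"); save(c,"w14.png"); print(rf([env.get_state()["tcp_pos"]]))
E
```

```text
[[-237.3 -251.9]]
```

View pics/w14.png

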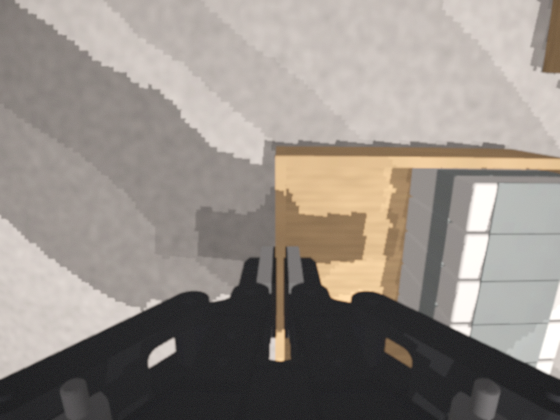

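Request:
step_arm:
  series:
    - [[-1,-0.11,0],0.008,255]
    - [[-2.2,-0.25,0],0.016,255]
    - [[-2.2,-0.25,0],0.016,255]

```text
clock: 16.3
tcp_pos: [0.4842, -0.263, 0.0224]
orientation: [0.003, 0.66, 0.751, -0.001]
wrist_force: [-3.1, -0.2, 2.5]
finger_gap: 0.0031
```

Request:
step_arm:
  series:
    - [[-0.17,1.5,0],0,255]
    - [[-0.4,3.5,0],0,255]
    - [[-0.62,5.5,0],0,255]
    - [[-0.85,7.5,0],0,255]
    - [[-0.9,8,0],0,255]

```text
clock: 16.92
tcp_pos: [0.4748, -0.181, 0.0224]
orientation: [0.003, 0.659, 0.752, -0.001]
wrist_force: [-0.1, -2.9, -2.1]
finger_gap: 0.0028
```

Request:
step_arm:
  series:
    - [[-0.17,1.5,0],0,255]
    - [[-0.4,3.5,0],0,255]
    - [[-0.62,5.5,0],0,255]
    - [[-0.85,7.5,0],0,255]
    - [[-0.9,8,0],0,255]

```text
clock: 17.55
tcp_pos: [0.4652, -0.0993, 0.0224]
orientation: [0.003, 0.659, 0.752, -0.002]
wrist_force: [0.5, -1.7, -1.5]
finger_gap: 0.003
```

```bash
python3 - <<'E'
from h import *
np.set_printoptions(precision=1,suppress=True)
c=cam("scene"); save(c,"s15.png",(200,120,420,290),3.6); print(rf([env.get_state()["tcp_pos"]]))
E
```

```text
[[-261.7  -86.8]]
```

View pics/s15.png

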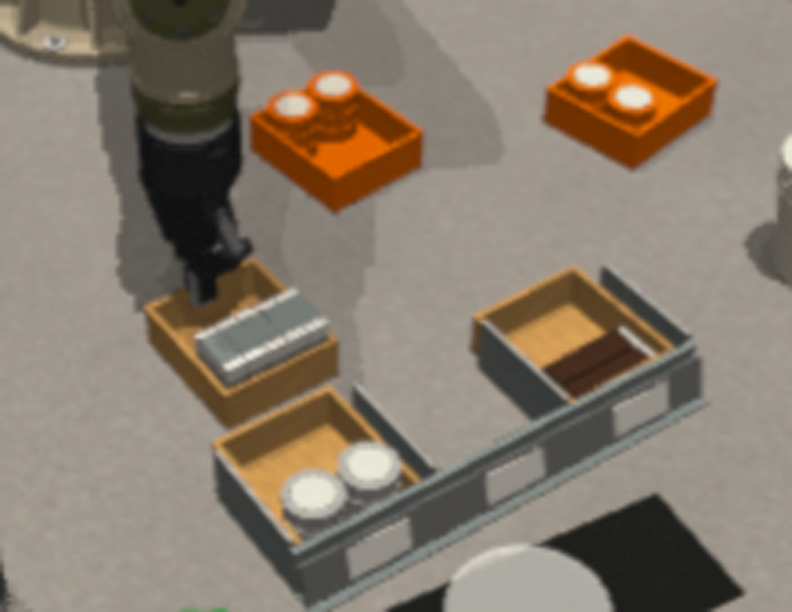

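Request:
step_arm:
  series:
    - [[-0.17,1.5,0],0,255]
    - [[-0.4,3.5,0],0,255]
    - [[-0.62,5.5,0],0,255]
    - [[-0.85,7.5,0],0,255]
    - [[-0.95,8.3,0],0,255]

```text
clock: 18.23
tcp_pos: [0.4555, -0.0153, 0.0224]
orientation: [0.002, 0.658, 0.753, -0.002]
wrist_force: [0.6, -2.4, -0.1]
finger_gap: 0.003
```

Request:
step_arm:
  series:
    - [[0.8,0.09,0],0,255]
    - [[2,0.23,0],0,255]
    - [[2.8,0.32,0],0,255]
    - [[2.8,0.32,0],0,255]

```text
clock: 18.73
tcp_pos: [0.4826, -0.0118, 0.0223]
orientation: [0.001, 0.658, 0.753, -0.002]
wrist_force: [-2.6, -0.0, 4.5]
finger_gap: 0.0031
```

```bash
python3 - <<'E'
from h import *
np.set_printoptions(precision=1,suppress=True)
c=cam("scene"); save(c,"s16.png",(250,160,390,270),5.5); print(rf([env.get_state()["tcp_pos"]]))
c=cam("wrist"); save(c,"w16.png")
E
```

```text
[[-234.6   -2. ]]
```

View pics/s16.png

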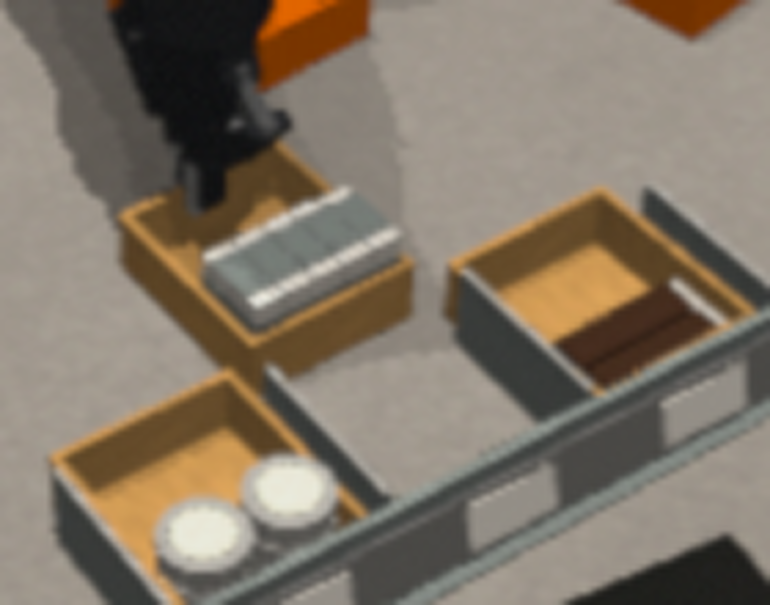

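View pics/w16.png

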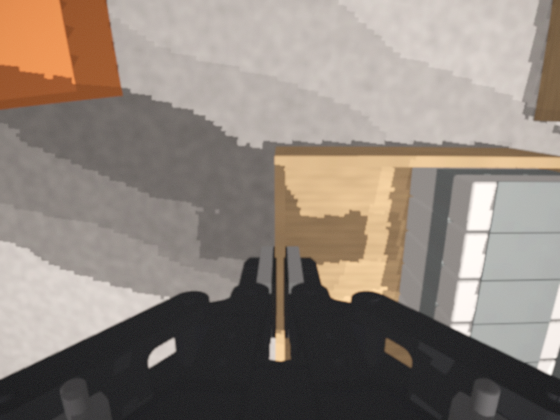

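```bash
python3 - <<'E'
from h import *
np.set_printoptions(precision=1,suppress=True)
s=cam("scene");c=cam("wrist")
S=lambda a:np.array(a)/5.5+[250,160]
print("div M rear,front, L rear, front\n",rf(p2w(s,S([(268,368),(385,500),(464,272),(592,393)]),.05)))
print("cart RL FL RR FR\n",rf(p2w(s,S([(280,143),(412,262),(122,217),(252,348)]),.038)))
print("cart w RL, left wall far\n",rf(p2w(c,[(275,155),(557,157)],.038)))
q=env.get_state()["orientation"]; print(2*(np.arctan2(q[2],q[1])-np.pi/4))
E
```

```text
div M rear,front, L rear, front
 [[-90.4 -57.2]
 [  6.  -61.1]
 [-90.   58.4]
 [  7.2  57. ]]
cart RL FL RR FR
 [[-230.2   48. ]
 [-119.6   50. ]
 [-228.6  -50.5]
 [-115.1  -49.2]]
cart w RL, left wall far
 [[-236.8   49.2]
 [-128.6   51.5]]
0.133864684968384
```

Request:
step_arm:
  series:
    - [[0,0.1,0],-0.02,255]
    - [[1,0.21,0],-0.02,255]
    - [[2.5,0.38,0],-0.02,255]
    - [[4,0.55,0],-0.02,255]
    - [[5,0.67,0],-0.02,255]

```text
clock: 19.55
tcp_pos: [0.5309, -0.0052, 0.0223]
orientation: [0.0, 0.666, 0.746, -0.003]
wrist_force: [-11.6, -1.2, 14.0]
finger_gap: 0.0032
```

```bash
python3 - <<'E'
from h import *
np.set_printoptions(precision=1,suppress=True)
c=cam("scene"); save(c,"s17.png",(250,160,390,270),5.5); print(rf([env.get_state()["tcp_pos"]]))
E
```

```text
[[-184.3   -0.9]]
```

View pics/s17.png

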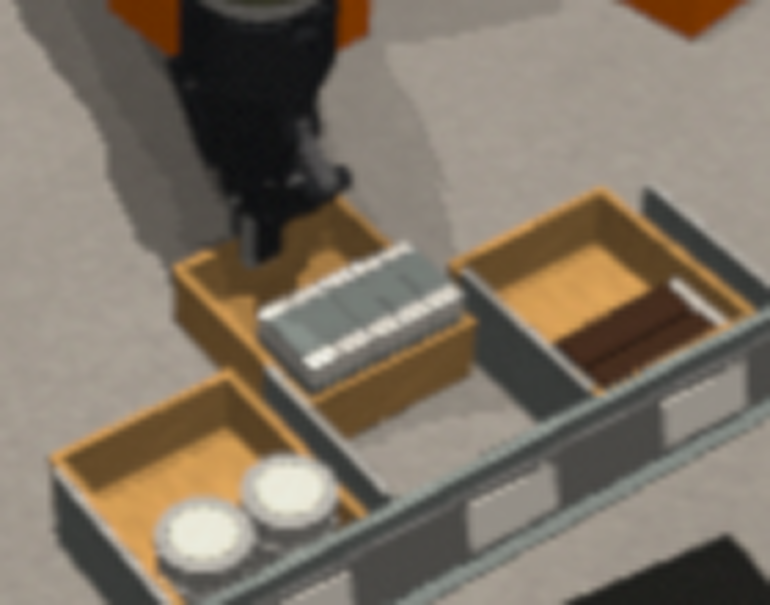

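Request:
step_arm:
  series:
    - [[1.2,0.14,0.05],0,255]
    - [[2.5,0.28,0.05],0,255]
    - [[4,0.45,0.05],0,255]
    - [[5,0.56,0.05],0,255]
    - [[5,0.56,0.05],0,255]

```text
clock: 20.23
tcp_pos: [0.5842, 0.0006, 0.0227]
orientation: [0.002, 0.666, 0.746, -0.002]
wrist_force: [0.3, -0.9, -2.3]
finger_gap: 0.0026
```

Request:
step_arm:
  series:
    - [[0.6,0.07,0],0,255]
    - [[1.2,0.14,0],0,255]
    - [[1.8,0.2,0],0,255]
    - [[2.2,0.25,0],0,255]
    - [[2.2,0.25,0],0,255]

```text
clock: 20.85
tcp_pos: [0.6046, 0.0032, 0.0224]
orientation: [0.0, 0.666, 0.746, -0.003]
wrist_force: [-6.1, -0.8, 1.6]
finger_gap: 0.0031
```

```bash
python3 - <<'E'
from h import *
np.set_printoptions(precision=1,suppress=True)
c=cam("scene"); save(c,"s18.png",(250,160,390,270),5.5); print(rf([env.get_state()["tcp_pos"]]))
c=cam("wrist"); save(c,"w18.png")
E
```

```text
[[-111.7   -0.8]]
```

View pics/s18.png

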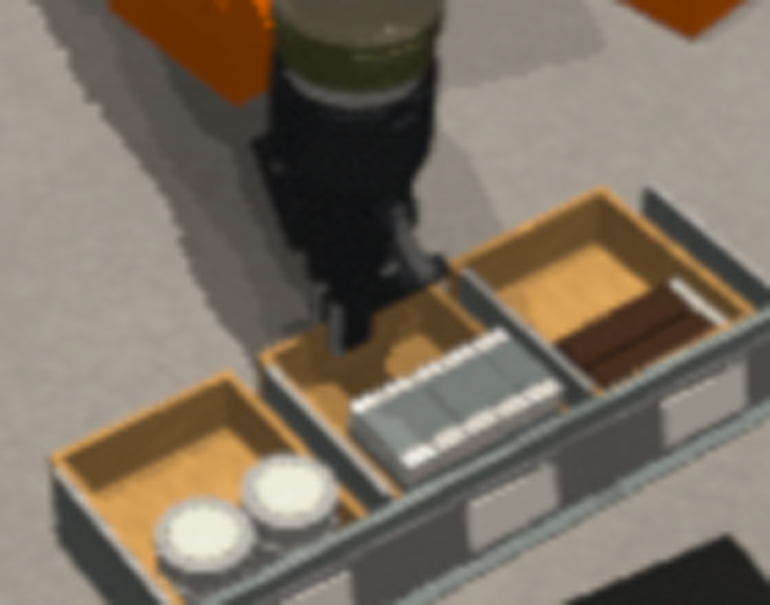

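View pics/w18.png

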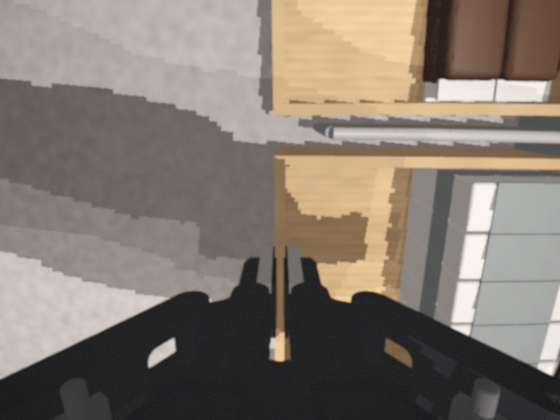

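Request:
step_arm:
  series:
    - [[0.4,0.04,0],0,255]
    - [[0.4,0.04,0],0,255]
    - [[0.4,0.04,0],0,255]

```text
clock: 21.32
tcp_pos: [0.6046, 0.0032, 0.0224]
orientation: [-0.002, 0.666, 0.746, -0.006]
wrist_force: [-12.2, -2.2, 9.0]
finger_gap: 0.0028
```

Request:
step_arm:
  series:
    - [[0,0,0],0,140]
    - [[0,0,0],0,140]
    - [[0,0,2],0,140]
    - [[0,0,6],0,140]
    - [[0,0,11],0,140]

```text
clock: 21.95
tcp_pos: [0.6048, 0.0034, 0.1328]
orientation: [-0.002, 0.666, 0.746, -0.006]
wrist_force: [-0.1, 0.3, 0.3]
finger_gap: 0.0384
```

Request:
step_arm:
  series:
    - [[-1.5,-2,3],0,140]
    - [[-3,-4,6],0,140]
    - [[-4,-5,10],0,140]
    - [[-4,-5,10],0,140]
    - [[-4,-5,10],0,140]

```text
clock: 22.58
tcp_pos: [0.5655, -0.0467, 0.2328]
orientation: [-0.002, 0.666, 0.746, -0.005]
wrist_force: [0.4, -0.4, -0.2]
finger_gap: 0.0384
```

```bash
python3 - <<'E'
from h import *
c=cam("scene"); save(c,"s19.png",(250,160,410,290),5)
c=cam("wrist"); save(c,"w19.png",(240,0,480,340),1.75)
c=cam("scene"); save(c,"s19f.png")
E
```

```text
(no output)
```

View pics/w19.png

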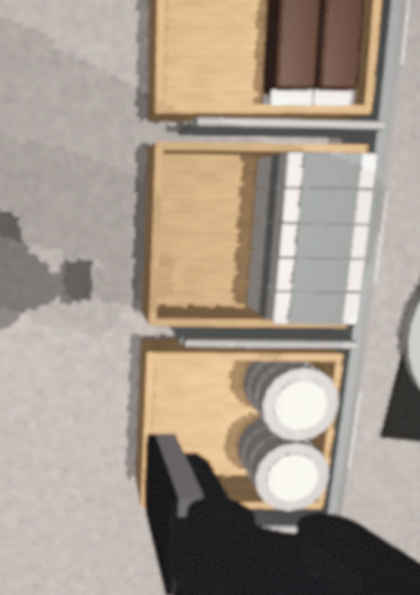

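View pics/s19f.png

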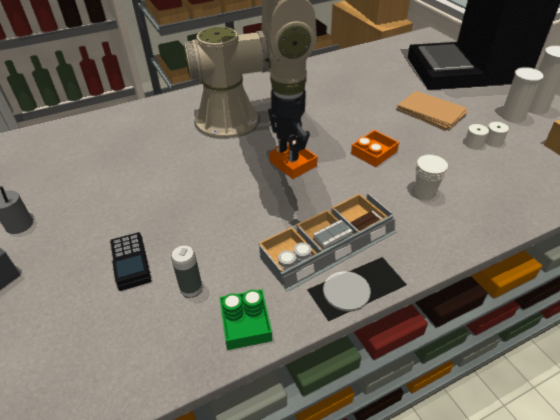

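View pics/s19.png

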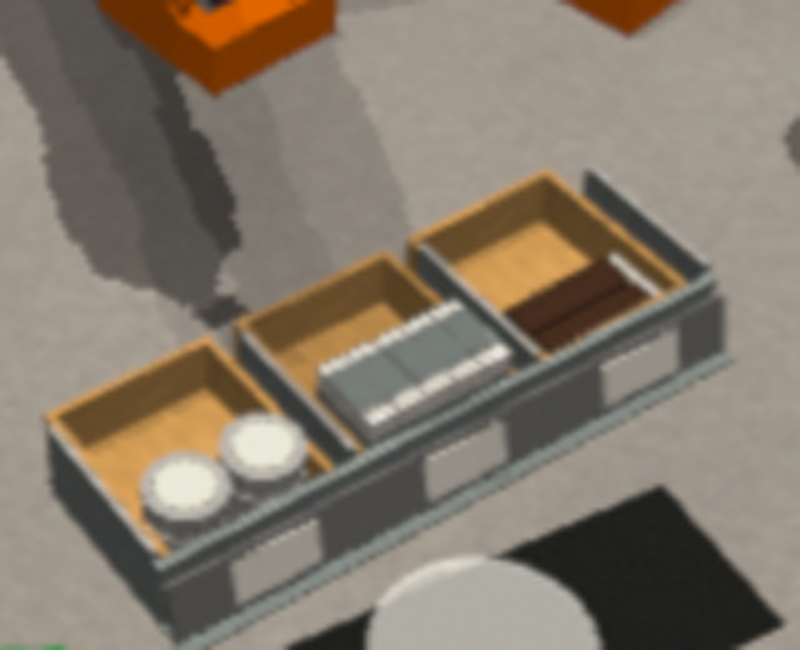

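```bash
python3 - <<'E'
from h import *
np.set_printoptions(precision=1,suppress=True)
c=cam("wrist"); W=lambda a:np.array(a)/1.75+[240,0]
print("bars RR FR\n",rf(p2w(c,W([(152,118),(375,115)]),.038)))
print("cart RL RR FL FR\n",rf(p2w(c,W([(151,143),(149,327),(372,147),(350,327)]),.038)))
print("tins RL FL RR\n",rf(p2w(c,W([(143,352),(345,350)]),.038)))
print("div2 r f div1 r f\n",rf(p2w(c,W([(195,121),(382,125),(183,343),(353,345)]),.05)))
save(c,"w20.png",(300,60,470,300),2.4)
s=cam("scene");S=lambda a:np.array(a)/5+[250,160]
print("scene rear: tins RR RL cart RR RL bars RL\n",rf(p2w(s,S([(48,417),(212,338),(238,324),(386,255),(412,240),(547,173)]),.038)))
E
```

```text
bars RR FR
 [[-115.5   62.2]
 [   3.1   65.2]]
cart RL RR FL FR
 [[-115.6   49.6]
 [-113.4  -50.4]
 [   3.3   48.9]
 [   2.6  -49.8]]
tins RL FL RR
 [[-116.4  -65.2]
 [   1.3  -63.4]]
div2 r f div1 r f
 [[-94.9  59.4]
 [  1.7  58.8]
 [-95.6 -56.8]
 [ -0.  -57.5]]
scene rear: tins RR RL cart RR RL bars RL
 [[-108.  -165. ]
 [-107.1  -65.5]
 [-107.9  -48.5]
 [-105.6   47.1]
 [-107.    65.9]
 [-107.5  161.5]]
```

View pics/w20.png

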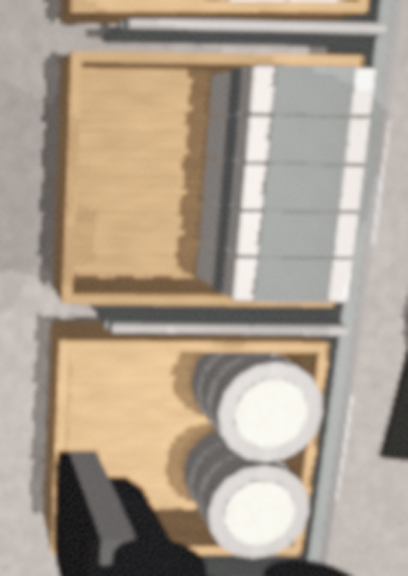

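```bash
python3 - <<'E'
from workcell import env
print(env.get_state()["clock"], env.hand_in())
E
```

```text
the job is handed in; nothing more can be done
22.825 None
```

I swapped the carton and tin trays and handed the job in at 22.8 s of the 72 s allowed. The tins are now in the right bay and the cartons in the middle bay, stock end to the lip. I moved each tray by gripping its rear wall and sliding it along the counter. The cartons waited at the right while the tins went in. I pressed each tray against the lip before releasing it, and the gripper was clear of everything at hand-in.

- **Pushed home:** both rear edges line up with the bar tray's, within about 2 mm in the wrist view and 2.5 mm in the scene view. This check assumes the bar tray itself is home.
- **Centring:** both trays are within about 2 mm of their bay centres.
- **Squareness:** I measured within about 1 to 1.5 degrees, and the pixel noise is of a similar size.
- **Other items:** the bars, can, cups and terminal look unmoved when I compare the first and last scene pictures; I did not measure them.

**Disagreements between readings:**
- The scene camera put the rear edges about 8 mm further towards the customer than the wrist camera did. I compared positions only within one camera.
- I once over-turned the tin tray by about 2 degrees after misreading its rim, then turned it back before it entered the bay.

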